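Unhook a skimmer basket from a keeper rack and weigh it

ROBOT

A 6-joint arm with a two-finger parallel gripper is mounted at the origin on the work surface. World frame = base frame: x ahead of the robot, y to its left, z up, the work surface at z = 0. Lengths are in m, angles in rad, forces in N, time in s.
With the tool pointing down it reaches from about 0.275 to 0.85 m from the base axis. Payload 19 kg.
Tool frame: the origin (TCP) lies at the very end of the fingers, on their centre line; the grasp point (between the pads) lies 19 mm behind it; z points along the fingers, y is the line along which they close (so a half turn about z gives the same grasp; the last joint's range is limited). The gripper opens to 85 mm and grips with 20 to 120 N. Pads are 22 mm wide; open, the fingers measure 114 mm over their backs; the gripper's body (76 mm by 85 mm) begins 54 mm behind the grasp point. The pads swing forward as they close: fully open they stand 13 mm farther back than shut.
Start: joints at [1.198, 0.15, 1.437, -0, 1.554, -0.134], TCP at [0.136, 0.559, 0.231] pointing down, gripper open.
Joint ranges: [-2.8, 2.8], [-0.68, 2.1], [0.12, 2.68], [-1.39, 4.53], [0.16, 2.79], [-2.81, 2.81]. Speed limits (rad/s): [1.89, 1.89, 2.22, 3.01, 3.01, 3.01].

INTERFACE

Orientations are given as a unit quaternion [w, x, y, z].
In Python, from cell import r gives the robot as it stands. The module is installed in compiled form; this text tells all that it offers.
- The arm moves only by the tool apply_moves, never from a script. Its argument "rows" is text: rows parted by semicolons, each of 7 numbers parted by spaces: the closure, from -1 (fully open) to 1 (shut), so that 0 is half open, then the shift along the tool's x, y, z normalised to -1 to 1, where 1 is 0.15 m, then the turn, a rotation vector about the tool's x, y, z normalised to -1 to 1, where 1 is 60 degrees. A call has 1 to 10 rows; each row shifts and turns the commanded pose from where the row before left it, along the tool's axes as they then stand; what a row does not reach is not made up. A row lasts 1/12 s, in which the tool goes at most 41.7 mm and 7.16 degrees, less where a joint would pass 70% of its speed; a pose out of reach is approached as far as the arm can. A call with a number of a shift or a turn outside -1 to 1 is refused whole. A call with a gripper value outside its range is refused whole. The fingers move at their own pace and stop on an object; "grip_force" is the grip in N (left out, the last holds). Time passes only in rows, so rows that do not move let the fingers close. It gives the time, the measured TCP pose, the force, the opening and the grip force at its end, in the units of the state.
- r.get_obs(): the state, without advancing time (a new reading comes with each control period).
- r.get_image(name): name is "scene" or "side" or "wrist"; returns a dict with "pixels" (400x640x3 uint8, red, green, blue), "fx", "fy", "cx", "cy" (pixels), "R" (3x3) and "t" (3): a world point X has camera coordinates R X + t. Camera axes: x right, y down, z forward; pixel columns grow to the right and rows downward; lengths in m; the calibration is good to about 2 mm. A picture is of the moment at which its call begins. There is no depth.
- r.hand_in(): hands the job in; it is judged then, once.
The state is a dict: "clock": time; "joints": joint angles; "joint_vel": joint speeds; "joint_efforts": joint torques, N m; "ee_pos": TCP position; "tcp_rot": TCP orientation; "wrist_force": force on the tool from outside, world axes, zero at the start; "moment": the same for the moment, N m; "gripper_width": finger opening in m; "grasp_force": force on a finger pad.
Only numpy, scipy, OpenCV 4.12 (cv2) and the standard library are available. Lean on these libraries where they do the work, as an engineer would, in place of code of your own. Each camera call takes 0.05 s, during which the arm holds its last target. There are 200 camera calls.

TASK

Take the white skimmer basket off the twin hook of the rack without straining the rack: raise its handle past the upturned tips, draw it out towards the front through the gap below the two keeper bars, and stand it upright in the middle of the scale's plate. Put it down gently rather than dropping it, leave it standing free, and do not disturb the bottle, the tub and the can.

Things in the scene. Friction and masses are not known exactly. Their poses are not given: they have to be found in the camera images.
- grip (a point): Centre of the blue grip in the middle of the basket's handle bar: 18 mm wide (x), 60 mm long (y), 24 mm high (z, up). The white handle bar through it is level, round, 12 mm thick, 182 mm long along y, its centre line at this height; its bare parts on both sides of the grip lie across the rack's two prongs.
- basket_foot (a point): Centre of the underside of the basket's foot, 180 mm straight below grip, same axes. At the start it hangs about 36 mm above the counter. The rim reaches back under the rack's orange rods until the basket has been drawn out level some 140 to 150 mm in front of the hanging place: only then is it free to rise or go sideways.
- basket: White round open skimmer basket, 60 mm high, 160 mm across the rim, 124 mm across the foot, 0.3 to 0.55 kg, with a rigid handle over it: upright legs at y = -85 and +85 mm carry the handle bar (see grip) 180 mm above the foot. Origin and axes as basket_foot.
- rack: Green steel rack, bolted down. Origin on the counter straight below the hanging place; x to the back, y along the hung handle bar, z up; its front is -x. Posts 320 mm high at x = 140, y = -66 and +66 mm. From them two steel prongs, 10 mm wide, run forward to x = -40 mm. |y| below 60 mm is free for a gripper from above. The basket must not press on any part of the rack with more than 35 N.
- hang_place (a point): Point midway between the two prongs at the height of their top faces (210 mm above the counter), on the rack's z axis; the handle bar lies on the prongs within 12 mm of it in x. Axes as rack.
- tip_line (a point): A mark at x = -45 mm of the rack, level with the prongs' tops. In front of each prong (y = -66 and +66 mm) an upturned orange hook tip, 10 mm thick with a flat top, rises through this line. The tops of the tips are 25 to 75 mm above it: they belong to an orange carriage that is clamped at another height every time and whose height is not reported. Rigid: can be felt.
- keeper_line (a point): A mark at x = -50 mm of the rack, level with the prongs' tops: the front end of the two orange keeper bars (10 mm thick, level), one straight above each prong, from the posts to here. They belong to the same carriage: their undersides are always 20 mm higher than the tops of the tips, so the 12 mm bar leaves only through this gap. Rigid: can be felt with a few newtons.
- plate (a point): Centre of the top face of the scale's bright steel plate, 210 mm (x) by 230 mm (y), 30 mm above the counter, fixed and level. z up.
- scale: The whole scale: grey base 220 by 240 mm, steel plate on top, low black display strip behind it (+x); origin on the counter below the plate's centre.
- bottle: Blue bottle with a white cap, 72 mm across, 190 mm high, standing; origin at the centre of its underside. Leave alone.
- tub: White tub with a red lid, 90 mm across, 55 mm high, standing; origin at the centre of its underside. Leave alone.
- can: Metal can, 84 mm across, 100 mm high, standing; origin at the centre of its underside. Leave alone.
Not all that is in view belongs to the job. There is more than one size of the basket; the job needs the middle-sized.

How it is judged:
On the way, in this order (a step that is already met when the one before it is completed fails the run):
1. the handle has been raised and drawn out in front of the hook tips, the basket still carried (x of grip in the frame of rack below -0.075 m and height (world z) of grip above 0.225 m and contact force between the fingers and basket above 0.5 N), for 0.1 s.
2. the basket stands on the scale's plate (distance between basket_foot and plate below 0.04 m and contact force between basket and scale above 1 N), for 0.1 s.
At the end, for the whole second after the job is handed in: The basket stands released and at rest on the scale's plate, upright within 0.06 rad, its foot flat on the plate (within 4 mm) and its centre within 35 mm of the plate's centre (horizontal distance between basket_foot and plate below 0.035 m and z of basket_foot in the frame of plate between -0.004 and 0.004 m and angle between grip's own z axis and vertical below 0.06 rad and linear speed of basket below 0.02 m/s and contact force between the fingers and basket below 0.1 N); the robot touches nothing.
It fails at once if the basket pressed, pulled or struck the rack with more than 35 N (contact force between basket and rack above 35 N).
It fails at once if the basket was dropped or thrown (moving faster than 0.35 m/s with no finger on it) (linear speed of basket above 0.35 m/s and contact force between the fingers and basket below 0.1 N).
It fails at once if the basket was set down on the scale harder than 60 N (contact force between basket and scale above 60 N).
It fails at once if the bottle, the tub or the can was moved more than 20 mm or tipped (distance of any of bottle, tub, can from where it was at the start of the episode above 0.02 m or angle between any of bottle, tub, can's own z axis and vertical above 0.2 rad).
It also fails if it takes over 64 s, if anything falls off the work surface, if the arm or the gripper's body presses on something with over 40 N, if the wrist force passes 120 N, or if a joint passes its speed limit or range.

## Working session

There is one attempt and no reset: what is moved stays moved. The work goes in short steps, Python scripts to look and compute and a tool call to move; the robot and the scene stay as the last step left them, time stands still between calls to the robot, and variables do not carry over. Pictures are saved under pics/ and viewed, at most 10 in all, crops included, and the job is handed in when it is done.

Besides the shell and the picture viewer there is one more tool, called as a command line: name --argument value ..., lists and objects as JSON in quotes. apply_moves: Moves the arm, as the interface text tells. Scaled input: -1 to 1 covers 0.15 m each way for a shift and 60 degrees each way for a turn. Its arguments: {"type":"object","properties":{"rows":{"type":"string"},"grip_force":{"type":"number"}},"required":["rows"]}

```bash
mkdir -p pics
python3 - <<'E'
from cell import r
import cv2,pickle
d={}
for n in("scene","side","wrist"):
    i=r.get_image(n);d[n]=i;cv2.imwrite(f"pics/{n}0.png",i["pixels"][:,:,::-1])
pickle.dump(d,open("im0.pkl","wb"))
o=r.get_obs();print({k:o[k] for k in("clock","ee_pos","tcp_rot","wrist_force","gripper_width")})
E
```

```text
{'clock': 0.15, 'ee_pos': array([0.13598661, 0.55850507, 0.23084565]), 'tcp_rot': array([-9.44524187e-05,  1.19127654e-01,  9.92878848e-01, -4.30481671e-04]), 'wrist_force': array([0.36446964, 0.17760292, 0.40141007]), 'gripper_width': 0.0856009168743651}
```

View pics/scene0.png

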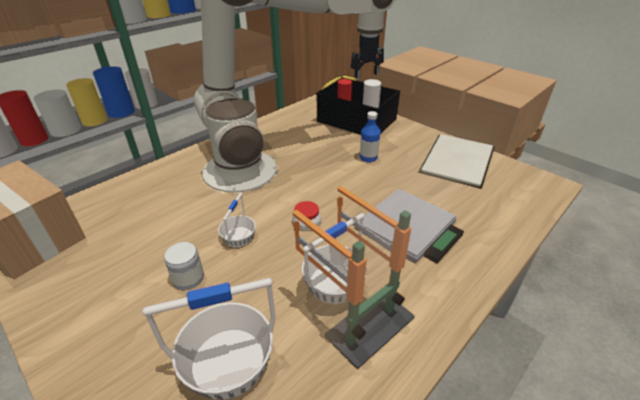

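View pics/side0.png

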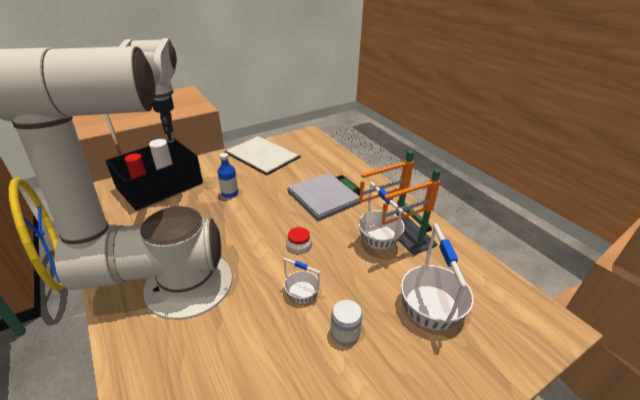

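Candidates in the scene view are the small basket (236,230), the large basket (222,345) and the middle one on the rack (335,265, blue grip about 337,230). I choose the one on the rack. In the side view it is at (382,228). Next I'll look at close crops.

Run:
```python
import cv2,pickle
d=pickle.load(open("im0.pkl","rb"))
def crop(n,x,y,w,h,s):
    p=d[n]["pixels"][y:y+h,x:x+w,::-1];p=cv2.resize(p,None,fx=s,fy=s,interpolation=cv2.INTER_CUBIC)
    for k in range(0,w,20):
        cv2.putText(p,str(x+k),(k*s,8),0,.3,(0,0,0),1);cv2.line(p,(k*s,0),(k*s,h*s),(0,0,0) if k%100==0 else (120,120,120),1)
    for k in range(0,h,20):
        cv2.putText(p,str(y+k),(0,k*s+8),0,.3,(0,0,255),1);cv2.line(p,(0,k*s),(w*s,k*s),(120,120,120),1)
    cv2.imwrite(f"pics/{n}_c.png",p)
crop("scene",280,180,190,145,4)
crop("side",280,140,190,145,4)
```

```text
(no output)
```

View pics/scene_c.png

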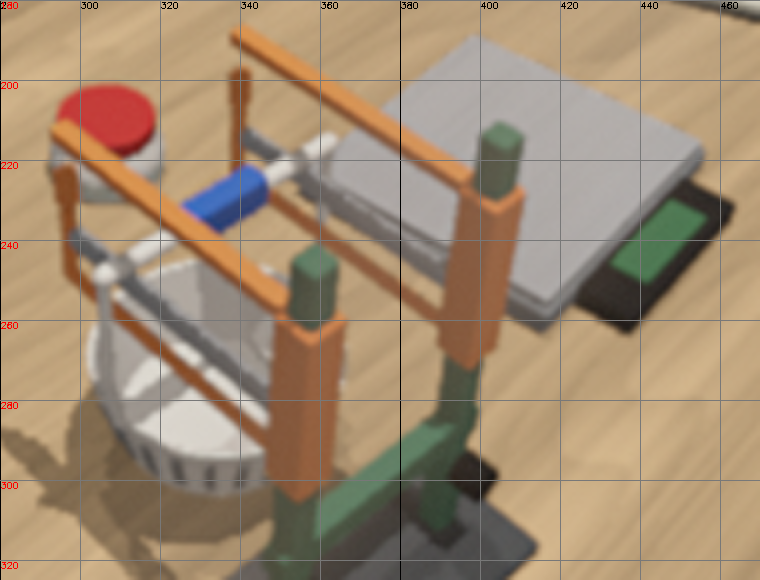

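View pics/side_c.png

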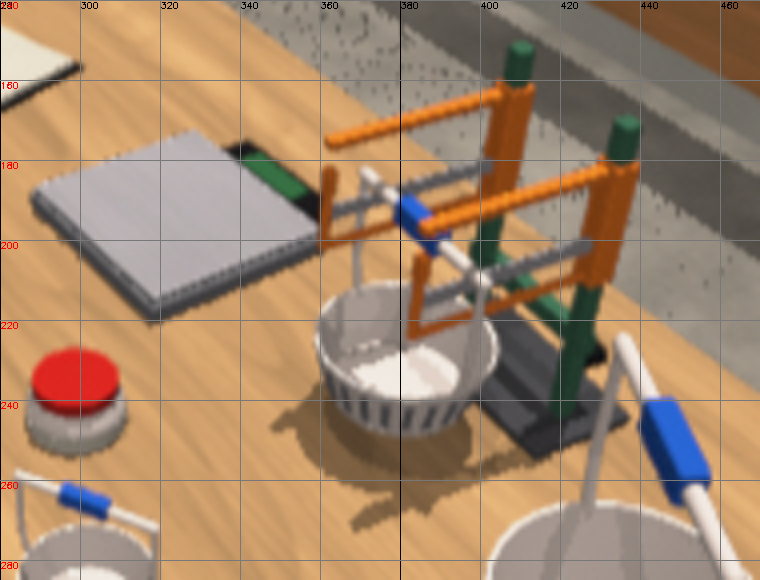

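The crops confirm the middle basket hanging on the rack. The blue grip is at scene (336.5,230) and side (385,195.5). The keeper ends, tips, posts and plate corners are all readable, so I'll fit models to them.

```bash
cat > h.py <<'E'
import numpy as np,pickle
from scipy.optimize import least_squares
d=pickle.load(open("im0.pkl","rb"))
def proj(n,X):
    c=d[n];q=np.asarray(c["R"])@X+np.asarray(c["t"]);return np.array([c["fx"]*q[0]/q[2]+c["cx"],c["fy"]*q[1]/q[2]+c["cy"]])
def tri(a,b): return least_squares(lambda X:np.r_[proj("scene",X)-a,proj("side",X)-b],[.5,.2,.1])
def plane(n,u,z):
    return least_squares(lambda p:proj(n,np.r_[p,z])-u,[.5,.2]).x
E
python3 - <<'E'
from h import *
np.set_printoptions(precision=4,suppress=True)
P={"bar+":((363.2,215),(371.5,183.5)),"bar-":((306.2,247.7),(401,209.5)),"grip":((336.5,230),(385,195.5)),
"keep+":((339,189),(362.7,175)),"keep-":((294,212.5),(386.2,196.7)),"tip+":((340,198),(362.2,182.5)),"tip-":((296,222.5),(386,203.5)),
"post+":((405.7,212.5),(410.2,151.5)),"post-":((358.7,243.7),(436.7,170.2)),"tubtop":((307,209),(299,235)),"bottlecap":((373,116),(224,157)),"cantop":((182,252),(347,310))}
for k,(a,b) in P.items():
    s=tri(a,b);print(k,s.x,np.sqrt(2*s.cost).round(2))
# rack fit
L={"keep+":(-.05,.066),"keep-":(-.05,-.066),"tip+":(-.045,.066),"tip-":(-.045,-.066),"post+":(.14,.066),"post-":(.14,-.066)}
def W(p,X): c,s=np.cos(p[2]),np.sin(p[2]);return np.array([p[0]+c*X[0]-s*X[1],p[1]+s*X[0]+c*X[1],X[2]])
def f(p):
    o=[]
    for k,(x,y) in L.items():
        z=.32 if k[0]=="p" else p[3]+(.025 if k[0]=="k" else 0)
        X=W(p,np.array([x,y,z]));o+=[proj("scene",X)-P[k][0],proj("side",X)-P[k][1]]
    for k,y in(("bar+",.091),("bar-",-.091)):pass
    return np.ravel(o)
s=least_squares(f,[.6,.1,0,.26]);print("rack x y yaw tiptop",s.x);print(s.fun.reshape(-1,4))
# plate
C={"scene":[((398.2,189),(-.105,.115)),((455.7,217),(.105,.115)),((417.2,255.7),(.105,-.115))],"side":[((329.2,172.7),(.105,.115)),((288.2,186.2),(-.105,.115)),((318.2,215.5),(-.105,-.115)),((360,198),(.105,-.115))]}
g=lambda p:np.ravel([proj(n,W(p,np.array([*xy,.03])))-u for n in C for u,xy in C[n]])
s=least_squares(g,[.5,.3,0]);print("plate",s.x);print(s.fun.reshape(-1,2))
E
```

```text
bar+ [ 0.6505 -0.0853  0.2154] 1.13
bar- [ 0.6338 -0.2561  0.22  ] 0.3
grip [ 0.6416 -0.169   0.2179] 0.64
keep+ [ 0.5922 -0.1072  0.2763] 0.63
keep- [ 0.5805 -0.2386  0.2771] 0.2
tip+ [ 0.5937 -0.1049  0.2478] 0.29
tip- [ 0.5843 -0.2379  0.25  ] 0.02
post+ [ 0.7777 -0.119   0.3196] 0.52
post- [ 0.7668 -0.2505  0.3198] 0.57
tubtop [ 0.3929 -0.0261  0.0491] 0.96
bottlecap [0.2958 0.4097 0.176 ] 0.47
cantop [ 0.3303 -0.406   0.0986] 0.62
rack x y yaw tiptop [ 0.634  -0.1751 -0.076   0.2498]
[[-0.3576 -0.6884 -0.9335  0.8821]
 [ 0.1798  0.0865 -0.7238  0.6498]
 [-0.1847 -0.2561  0.2328 -0.6199]
 [ 0.0996 -0.0691 -0.1555  0.0202]
 [ 0.0632  0.4972  0.2123 -0.4699]
 [ 0.2716  0.9355  0.4219 -0.5039]]
plate [0.6266 0.1718 0.0306]
[[-0.025  -0.6498]
 [-0.3099 -1.4019]
 [-1.2742  0.1821]
 [ 0.1641 -0.879 ]
 [ 0.8218 -0.2767]
 [ 0.4088 -1.1272]
 [ 1.1434 -0.8721]]
```

apply_moves --rows "-1 0 0 -0.12 0 0 0.115; -1 0 0 -0.12 0 0 0.115; -1 0 0 -0.12 0 0 0.115; -1 0 0 -0.12 0 0 0.115; -1 0 0 -0.12 0 0 0.115; -1 0 0 -0.12 0 0 0.115; -1 0 0 -0.12 0 0 0.115; -1 0 0 -0.12 0 0 0.115; -1 0 0 -0.12 0 0 0.115; -1 0 0 0 0 0 0.115"

```text
clock: 0.98
ee_pos: [0.1361, 0.5589, 0.3966]
tcp_rot: [-0.001, 0.663, 0.749, 0.002]
wrist_force: [-0.6, -0.8, 0.8]
gripper_width: 0.0852
grasp_force: 0.0
```

apply_moves --rows "-1 0 0 0 0 0 0.1; -1 0 0 0 0 0 0.1; -1 0 0 0 0 0 0"

```text
clock: 1.23
ee_pos: [0.136, 0.5587, 0.3931]
tcp_rot: [0.0, 0.737, 0.676, -0.0]
wrist_force: [-0.2, 0.9, 0.4]
gripper_width: 0.0854
grasp_force: 0.0
```

apply_moves --rows "-1 -0.19 0.157 0 0 0 0; -1 -0.19 0.157 0 0 0 0; -1 -0.19 0.157 0 0 0 0; -1 -0.19 0.157 0 0 0 0; -1 -0.19 0.157 0 0 0 0; -1 -0.19 0.157 0 0 0 0; -1 -0.19 0.157 0 0 0 0; -1 -0.19 0.157 0 0 0 0; -1 -0.19 0.157 0 0 0 0; -1 -0.19 0.157 0 0 0 0"

```text
clock: 2.07
ee_pos: [0.3479, 0.2537, 0.3934]
tcp_rot: [0.0, 0.734, 0.679, 0.0]
wrist_force: [1.0, 1.4, 0.5]
gripper_width: 0.0854
grasp_force: 0.0
```

apply_moves --rows "-1 -0.19 0.157 0 0 0 0; -1 -0.19 0.157 0 0 0 0; -1 -0.19 0.157 0 0 0 0; -1 -0.19 0.157 0 0 0 0; -1 -0.19 0.157 0 0 0 0; -1 -0.19 0.157 0 0 0 0; -1 -0.19 0.157 0 0 0 0; -1 -0.19 0.157 0 0 0 0; -1 -0.19 0.157 0 0 0 0; -1 -0.19 0.157 0 0 0 0"

```text
clock: 2.9
ee_pos: [0.5596, -0.0497, 0.3931]
tcp_rot: [-0.0, 0.734, 0.679, -0.0]
wrist_force: [0.9, 0.8, 1.0]
gripper_width: 0.0851
grasp_force: 0.0
```

apply_moves --rows "-1 -0.19 0.157 0 0 0 0; -1 -0.19 0.157 0 0 0 0; -1 -0.19 0.157 0 0 0 0; -1 -0.1 0.08 0 0 0 0; -1 0 0 0 0 0 0; -1 0 0 0 0 0 0"

```text
clock: 3.4
ee_pos: [0.6334, -0.1557, 0.3921]
tcp_rot: [-0.001, 0.735, 0.678, -0.0]
wrist_force: [0.0, -0.3, -0.5]
gripper_width: 0.0854
grasp_force: 0.0
```

Run:
```python
from cell import r
import cv2,numpy as np
i=r.get_image("wrist");print(r.get_obs()["ee_pos"],r.get_obs()["tcp_rot"])
p=i["pixels"][:,:,::-1].copy()
def pr(X):
    q=np.asarray(i["R"])@X+np.asarray(i["t"]);return (int(i["fx"]*q[0]/q[2]+i["cx"]),int(i["fy"]*q[1]/q[2]+i["cy"]))
for y in(-.091,-.03,.03,.091): cv2.circle(p,pr(np.array([.641-y*-.086*1,-.170+y,.216])),3,(0,255,0),-1)
c,s=np.cos(-.076),np.sin(-.076)
for x,y,z in((-.05,.066,.275),(-.05,-.066,.275),(-.045,.066,.25),(-.045,-.066,.25)): cv2.circle(p,pr(np.array([.634+c*x-s*y,-.1751+s*x+c*y,z])),3,(0,0,255),-1)
cv2.imwrite("pics/w1.png",p)
```

```text
[ 0.6330496  -0.15474902  0.39285444] [-4.16523970e-04  7.34668045e-01  6.78426607e-01 -1.73110248e-04]
```

View pics/w1.png

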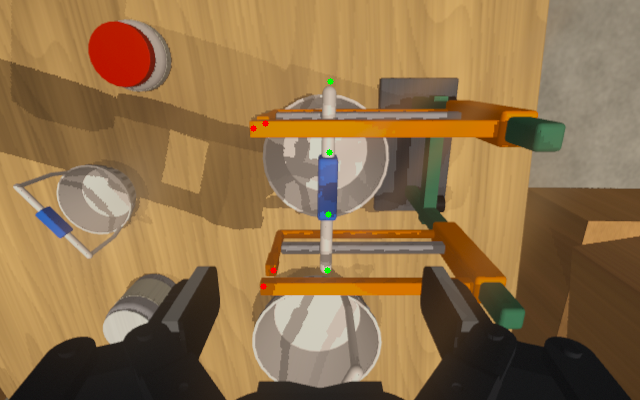

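Wrist view: the blue grip centre is at (327,188) and my model midpoint is at (329,184), so the grip is about 4 mm further to -y. The handle yaw agrees. I'll correct for this and descend.

apply_moves --rows "-1 -0.06 0.028 0 0 0 0; -1 -0.06 0.028 0 0 0 0; -1 0 0 0.15 0 0 0; -1 0 0 0.15 0 0 0; -1 0 0 0.15 0 0 0; -1 0 0 0.15 0 0 0; -1 0 0 0.15 0 0 0; -1 0 0 0.15 0 0 0; -1 0 0 0 0 0 0; -1 0 0 0 0 0 0"

```text
clock: 4.28
ee_pos: [0.6398, -0.1735, 0.2584]
tcp_rot: [-0.0, 0.735, 0.678, -0.0]
wrist_force: [-0.3, 0.5, 1.3]
gripper_width: 0.0853
grasp_force: 0.0
```

Run:
```python
from cell import r
import cv2
a=r.get_image("wrist")["pixels"];s=r.get_image("side")["pixels"][140:270,310:470]
import numpy as np
s=cv2.resize(s,(500,400),interpolation=cv2.INTER_CUBIC)
cv2.imwrite("pics/w2.png",np.hstack([cv2.resize(a,(300,400))[:,:],s])[:,:,::-1])
o=r.get_obs();print(o["ee_pos"],o["wrist_force"],o["moment"])
```

```text
[ 0.64040972 -0.17369274  0.26035128] [ 0.66524152 -0.31976105  0.90796349] [0.02962449 0.01896628 0.01979514]
```

View pics/w2.png

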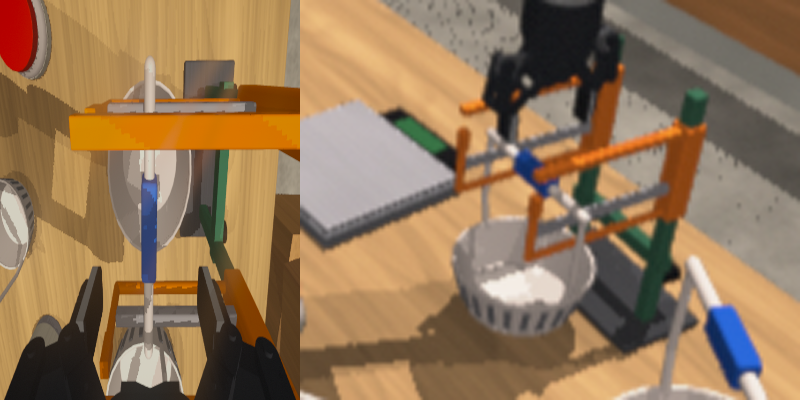

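The fingers straddle the handle bar between the keeper bars and clear both. I'll descend and grip.

apply_moves --rows "-1 0 0 0.1 0 0 0; -1 0 0 0.1 0 0 0; -1 0 0 0.1 0 0 0; -1 0 0 0.1 0 0 0; -1 0 0 0 0 0 0; -1 0 0 0 0 0 0"

```text
clock: 4.88
ee_pos: [0.6403, -0.1736, 0.1996]
tcp_rot: [0.0, 0.735, 0.678, 0.0]
wrist_force: [-0.1, -0.6, 0.8]
gripper_width: 0.0856
grasp_force: 0.0
```

apply_moves --rows "0 0 0 0 0 0 0; 0.3 0 0 0 0 0 0; 0.5 0 0 0 0 0 0; 0.6 0 0 0 0 0 0; 0.7 0 0 0 0 0 0; 1 0 0 0 0 0 0; 1 0 0 0 0 0 0; 1 0 0 0 0 0 0; 1 0 0 0 0 0 0" --grip_force 60

```text
clock: 5.63
ee_pos: [0.6401, -0.1735, 0.1988]
tcp_rot: [0.0, 0.735, 0.678, 0.0]
wrist_force: [-0.1, 0.2, 6.0]
gripper_width: 0.0169
grasp_force: 59.0
```

apply_moves --rows "1 0 0 -0.02 0 0 0; 1 0 0 -0.04 0 0 0; 1 0 0 -0.04 0 0 0; 1 0 0 -0.04 0 0 0; 1 0 0 -0.04 0 0 0; 1 0 0 -0.04 0 0 0; 1 0 0 -0.02 0 0 0; 1 0 0 0 0 0 0; 1 0 0 0 0 0 0; 1 0 0 0 0 0 0"

```text
clock: 6.47
ee_pos: [0.6399, -0.1734, 0.2339]
tcp_rot: [-0.0, 0.735, 0.678, -0.0]
wrist_force: [0.4, -0.3, -5.0]
gripper_width: 0.0171
grasp_force: 58.7
```

apply_moves --rows "1 0 0 0 0 0 0; 1 0 0 0 0 0 0; 1 0 0 0 0 0 0; 1 0 0 0 0 0 0"

```text
clock: 6.8
ee_pos: [0.6399, -0.1734, 0.2342]
tcp_rot: [-0.0, 0.735, 0.678, -0.0]
wrist_force: [0.1, -0.3, -4.2]
gripper_width: 0.0171
grasp_force: 58.7
```

Run:
```python
from cell import r
import cv2,numpy as np
o=r.get_obs();print(o["ee_pos"],o["wrist_force"],o["moment"])
a=r.get_image("scene")["pixels"][180:300,280:410];b=r.get_image("side")["pixels"][140:260,330:460]
f=lambda p:cv2.resize(p,(400,369),interpolation=cv2.INTER_CUBIC)
cv2.imwrite("pics/l1.png",np.hstack([f(a),f(b)])[:,:,::-1])
```

```text
[ 0.63994755 -0.17341617  0.23420168] [ 0.10842889 -0.25335583 -4.21768827] [-0.0010261 -0.0021346  0.0335535]
```

View pics/l1.png

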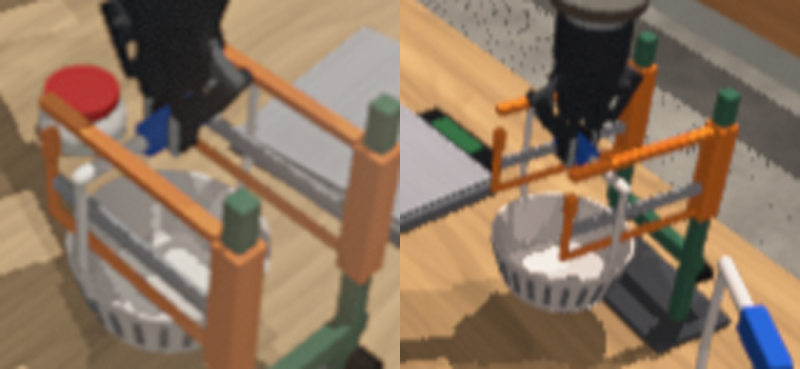

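apply_moves --rows "1 0 0 -0.02 0 0 0; 1 0 0 -0.02 0 0 0; 1 0 0 -0.015 0 0 0; 1 0 0 0 0 0 0; 1 0 0 0 0 0 0; 1 0 0 0 0 0 0"

```text
clock: 7.4
ee_pos: [0.64, -0.1734, 0.2425]
tcp_rot: [0.0, 0.735, 0.678, -0.0]
wrist_force: [0.2, 0.1, -4.4]
gripper_width: 0.017
grasp_force: 58.7
```

apply_moves --rows "1 0 0 -0.01 0 0 0; 1 0 0 0 0 0 0; 1 0 0 0 0 0 0; 1 0 0 0 0 0 0"

```text
clock: 7.73
ee_pos: [0.64, -0.1734, 0.244]
tcp_rot: [-0.0, 0.735, 0.678, -0.0]
wrist_force: [0.1, -0.6, -4.6]
gripper_width: 0.017
grasp_force: 58.7
```

apply_moves --rows "1 0 0 -0.01 0 0 0; 1 0 0 0 0 0 0; 1 0 0 0 0 0 0; 1 0 0 0 0 0 0"

```text
clock: 8.07
ee_pos: [0.64, -0.1734, 0.2456]
tcp_rot: [0.0, 0.735, 0.678, -0.0]
wrist_force: [0.2, 0.1, -5.1]
gripper_width: 0.0169
grasp_force: 58.7
```

apply_moves --rows "1 0 0 -0.007 0 0 0; 1 0 0 0 0 0 0; 1 0 0 0 0 0 0; 1 0 0 0 0 0 0"

```text
clock: 8.4
ee_pos: [0.64, -0.1734, 0.2466]
tcp_rot: [0.0, 0.735, 0.678, -0.0]
wrist_force: [0.7, -0.6, -5.8]
gripper_width: 0.0173
grasp_force: 58.6
```

apply_moves --rows "1 0 0 -0.007 0 0 0; 1 0 0 0 0 0 0; 1 0 0 0 0 0 0; 1 0 0 0 0 0 0"

```text
clock: 8.73
ee_pos: [0.6399, -0.1734, 0.2474]
tcp_rot: [-0.0, 0.735, 0.678, -0.0]
wrist_force: [-0.5, -0.3, -8.9]
gripper_width: 0.0171
grasp_force: 60.4
```

apply_moves --rows "1 0 0 -0.005 0 0 0; 1 0 0 0 0 0 0; 1 0 0 0 0 0 0; 1 0 0 0 0 0 0"

```text
clock: 9.07
ee_pos: [0.6399, -0.1734, 0.2476]
tcp_rot: [-0.001, 0.735, 0.678, -0.0]
wrist_force: [3.9, -1.3, -21.6]
gripper_width: 0.0173
grasp_force: 59.0
```

The keeper is felt at TCP z of about 0.2472. I'll drop about 4 mm to the middle of the gap.

apply_moves --rows "1 0 0 0.018 0 0 0; 1 0 0 0.018 0 0 0; 1 0 0 0 0 0 0; 1 0 0 0 0 0 0; 1 0 0 0 0 0 0"

```text
clock: 9.48
ee_pos: [0.6401, -0.1734, 0.2436]
tcp_rot: [0.0, 0.735, 0.678, 0.0]
wrist_force: [-0.2, -1.0, -4.6]
gripper_width: 0.0171
grasp_force: 61.2
```

apply_moves --rows "1 0 -0.02 0 0 0 0; 1 0 -0.04 0 0 0 0; 1 0 -0.04 0 0 0 0; 1 0 -0.04 0 0 0 0; 1 0 -0.04 0 0 0 0; 1 0 -0.02 0 0 0 0; 1 0 0 0 0 0 0; 1 0 0 0 0 0 0"

```text
clock: 10.15
ee_pos: [0.61, -0.171, 0.2433]
tcp_rot: [0.0, 0.735, 0.678, 0.0]
wrist_force: [0.5, 0.4, -4.3]
gripper_width: 0.0169
grasp_force: 61.2
```

apply_moves --rows "1 0 -0.02 0 0 0 0; 1 0 -0.02 0 0 0 0; 1 0 -0.02 0 0 0 0; 1 0 -0.02 0 0 0 0; 1 0 0 0 0 0 0; 1 0 0 0 0 0 0"

```text
clock: 10.65
ee_pos: [0.598, -0.17, 0.2431]
tcp_rot: [0.0, 0.735, 0.678, -0.0]
wrist_force: [-0.0, -0.5, -4.6]
gripper_width: 0.0172
grasp_force: 61.2
```

apply_moves --rows "1 0 -0.02 0 0 0 0; 1 0 -0.02 0 0 0 0; 1 0 0 0 0 0 0; 1 0 0 0 0 0 0"

```text
clock: 10.98
ee_pos: [0.592, -0.1695, 0.2431]
tcp_rot: [0.0, 0.735, 0.678, -0.0]
wrist_force: [0.4, -0.0, -5.7]
gripper_width: 0.0172
grasp_force: 61.2
```

apply_moves --rows "1 0 -0.02 0 0 0 0; 1 0 -0.02 0 0 0 0; 1 0 -0.02 0 0 0 0; 1 0 0 0 0 0 0; 1 0 0 0 0 0 0"

```text
clock: 11.4
ee_pos: [0.583, -0.1688, 0.2432]
tcp_rot: [0.0, 0.735, 0.678, 0.0]
wrist_force: [-0.2, -0.6, -4.7]
gripper_width: 0.0174
grasp_force: 61.2
```

No contact so far, and the bar is over the tips. I'll carry on drawing out level.

apply_moves --rows "1 0 -0.03 0 0 0 0; 1 0 -0.04 0 0 0 0; 1 0 -0.06 0 0 0 0; 1 0 -0.1 0 0 0 0; 1 0 -0.12 0 0 0 0; 1 0 -0.12 0 0 0 0; 1 0 -0.12 0 0 0 0; 1 0 -0.1 0 0 0 0; 1 0 -0.06 0 0 0 0; 1 0 -0.03 0 0 0 0"

```text
clock: 12.23
ee_pos: [0.4653, -0.1591, 0.2434]
tcp_rot: [0.0, 0.736, 0.678, 0.0]
wrist_force: [0.6, 0.2, -4.7]
gripper_width: 0.0173
grasp_force: 61.2
```

apply_moves --rows "1 0 0 0 0 0 0; 1 0 0 0 0 0 0"

```text
clock: 12.4
ee_pos: [0.4668, -0.1593, 0.2432]
tcp_rot: [0.0, 0.735, 0.678, 0.0]
wrist_force: [-0.2, -0.7, -4.3]
gripper_width: 0.0169
grasp_force: 61.2
```

Run:
```python
from cell import r
import cv2,numpy as np
o=r.get_obs();print(o["clock"],o["ee_pos"],o["wrist_force"],o["tcp_rot"])
a=r.get_image("scene")["pixels"][150:310,240:480];b=r.get_image("side")["pixels"][120:280,260:500]
f=lambda p:cv2.resize(p,(400,267),interpolation=cv2.INTER_CUBIC)
cv2.imwrite("pics/o1.png",np.hstack([f(a),f(b)])[:,:,::-1])
```

```text
12.4 [ 0.46682884 -0.15933039  0.24318413] [-0.16844578 -0.67165625 -4.34448704] [2.84304515e-04 7.35472874e-01 6.77554102e-01 1.00886302e-04]
```

View pics/o1.png

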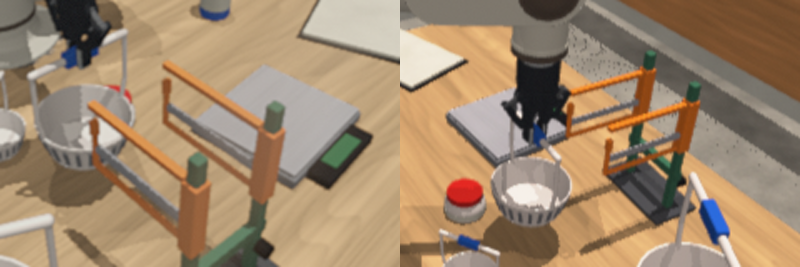

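The basket is fully out and held level. Next: raise it 60 mm, move sideways, then move over the plate.

apply_moves --rows "1 0 0 -0.06 0 0 0; 1 0 0 -0.12 0 0 0; 1 0 0 -0.12 0 0 0; 1 0 0 -0.1 0 0 0; 1 0.05 0 0 0 0 0; 1 0.1 0 0 0 0 0; 1 0.15 0 0 0 0 0; 1 0.17 0 0 0 0 0; 1 0.17 0 0 0 0 0; 1 0.17 0 0 0 0 0"

```text
clock: 13.33
ee_pos: [0.4764, -0.0365, 0.3024]
tcp_rot: [-0.0, 0.735, 0.678, -0.0]
wrist_force: [1.1, -0.3, -4.4]
gripper_width: 0.0169
grasp_force: 61.2
```

apply_moves --rows "1 0.17 0 0 0 0 0; 1 0.17 0 0 0 0 0; 1 0.17 0 0 0 0 0; 1 0.17 0 0 0 0 0; 1 0.17 0 0 0 0 0; 1 0.17 0 0 0 0 0; 1 0.15 0 0 0 0 0; 1 0.13 0 0 0 0 0; 1 0.1 0 0 0 0 0; 1 0.077 0 0 0 0 0"

```text
clock: 14.17
ee_pos: [0.4943, 0.1846, 0.3022]
tcp_rot: [-0.0, 0.735, 0.678, -0.0]
wrist_force: [0.7, -1.7, -5.4]
gripper_width: 0.0172
grasp_force: 61.2
```

apply_moves --rows "1 0 0.03 0 0 0 0; 1 0 0.08 0 0 0 0; 1 0 0.12 0 0 0 0; 1 0 0.14 0 0 0 0; 1 0 0.14 0 0 0 0; 1 0 0.14 0 0 0 0; 1 0 0.12 0 0 0 0; 1 0 0.08 0 0 0 0; 1 0 0.037 0 0 0 0; 1 0 0 0 0 0 0"

```text
clock: 15.0
ee_pos: [0.6284, 0.1709, 0.3018]
tcp_rot: [-0.0, 0.736, 0.677, -0.001]
wrist_force: [-0.1, 0.0, -5.6]
gripper_width: 0.0168
grasp_force: 61.2
```

apply_moves --rows "1 0 0 0.05 0 0 0; 1 0 0 0.1 0 0 0; 1 0 0 0.1 0 0 0; 1 0 0 0.1 0 0 0; 1 0 0 0.1 0 0 0; 1 0 0 0.08 0 0 0; 1 0 0 0.06 0 0 0; 1 0 0 0.04 0 0 0; 1 0 0 0 0 0 0; 1 0 0 0 0 0 0"

```text
clock: 15.83
ee_pos: [0.6272, 0.1718, 0.2089]
tcp_rot: [0.0, 0.735, 0.678, 0.0]
wrist_force: [0.3, -0.1, -4.0]
gripper_width: 0.017
grasp_force: 61.2
```

Run:
```python
from cell import r
import cv2,numpy as np
o=r.get_obs();print(o["clock"],o["ee_pos"],o["wrist_force"],o["tcp_rot"])
a=r.get_image("scene")["pixels"][110:270,320:480];b=r.get_image("side")["pixels"][80:240,250:410]
f=lambda p:cv2.resize(p,(400,400),interpolation=cv2.INTER_CUBIC)
cv2.imwrite("pics/p1.png",np.hstack([f(a),f(b)])[:,:,::-1])
```

```text
15.8333 [0.62718845 0.17183656 0.20887876] [ 0.31778545 -0.10573157 -3.95916817] [1.25704942e-04 7.35404714e-01 6.77628128e-01 1.04105318e-04]
```

View pics/p1.png

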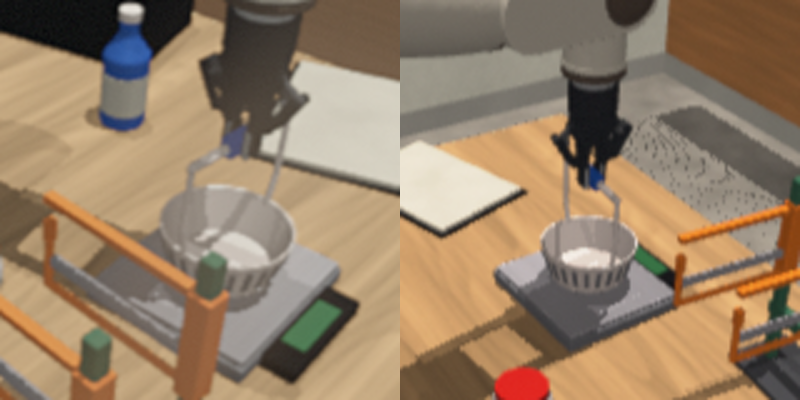

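The basket is centred just above the plate and looks upright. I'll lower it slowly.

apply_moves --rows "1 0 0 0.02 0 0 0; 1 0 0 0.02 0 0 0; 1 0 0 0.02 0 0 0; 1 0 0 0.015 0 0 0; 1 0 0 0 0 0 0; 1 0 0 0 0 0 0"

```text
clock: 16.43
ee_pos: [0.6271, 0.1718, 0.197]
tcp_rot: [-0.0, 0.735, 0.678, -0.0]
wrist_force: [0.8, -0.4, -4.7]
gripper_width: 0.0173
grasp_force: 61.2
```

apply_moves --rows "1 0 0 0.01 0 0 0; 1 0 0 0.007 0 0 0; 1 0 0 0 0 0 0; 1 0 0 0 0 0 0"

```text
clock: 16.77
ee_pos: [0.6272, 0.1718, 0.1947]
tcp_rot: [0.0, 0.735, 0.678, -0.0]
wrist_force: [0.2, 0.4, -5.3]
gripper_width: 0.0174
grasp_force: 61.3
```

apply_moves --rows "1 0 0 0.007 0 0 0; 1 0 0 0 0 0 0; 1 0 0 0 0 0 0"

```text
clock: 17.02
ee_pos: [0.6271, 0.1718, 0.1936]
tcp_rot: [-0.0, 0.735, 0.678, -0.0]
wrist_force: [0.2, 0.5, -5.2]
gripper_width: 0.0166
grasp_force: 61.2
```

apply_moves --rows "1 0 0 0.007 0 0 0; 1 0 0 0 0 0 0; 1 0 0 0 0 0 0"

```text
clock: 17.27
ee_pos: [0.6272, 0.1718, 0.1931]
tcp_rot: [0.0, 0.735, 0.678, 0.0]
wrist_force: [-2.9, -0.0, 2.1]
gripper_width: 0.0171
grasp_force: 62.3
```

apply_moves --rows "1 0 0 0.002 0 0 0; 1 0 0 0 0 0 0; 1 0 0 0 0 0 0; 1 0 0 0 0 0 0" --grip_force 20

```text
clock: 17.6
ee_pos: [0.6273, 0.1719, 0.1931]
tcp_rot: [0.0, 0.735, 0.678, 0.0]
wrist_force: [-3.8, 0.2, 6.1]
gripper_width: 0.0168
grasp_force: 62.6
```

apply_moves --rows "0.4 0 0 0 0 0 0; 0.2 0 0 0 0 0 0; 0 0 0 0 0 0 0; -0.4 0 0 0 0 0 0; -1 0 0 0 0 0 0; -1 0 0 0 0 0 0; -1 0 0 0 0 0 0; -1 0 0 0 0 0 0; -1 0 0 0 0 0 0"

```text
clock: 18.35
ee_pos: [0.6272, 0.1718, 0.1923]
tcp_rot: [0.0, 0.735, 0.678, -0.0]
wrist_force: [0.2, 0.2, -0.0]
gripper_width: 0.0852
grasp_force: 0.0
```

Released, with zero force. I'll retreat straight up and check.

apply_moves --rows "-1 0 0 -0.04 0 0 0; -1 0 0 -0.08 0 0 0; -1 0 0 -0.12 0 0 0; -1 0 0 -0.15 0 0 0; -1 0 0 -0.15 0 0 0; -1 0 0 -0.15 0 0 0; -1 0 0 -0.12 0 0 0; -1 0 0 -0.06 0 0 0; -1 0 0 0 0 0 0; -1 0 0 0 0 0 0"

```text
clock: 19.18
ee_pos: [0.6272, 0.1718, 0.3227]
tcp_rot: [0.0, 0.735, 0.678, 0.0]
wrist_force: [-0.0, -0.7, -1.7]
gripper_width: 0.0856
grasp_force: 0.0
```

Run:
```python
from cell import r
import cv2,numpy as np
o=r.get_obs();print(o["clock"],o["ee_pos"],o["wrist_force"],o["joint_vel"].round(3))
a=r.get_image("scene")["pixels"][110:270,320:480];b=r.get_image("side")["pixels"][80:240,250:410]
f=lambda p:cv2.resize(p,(400,400),interpolation=cv2.INTER_CUBIC)
cv2.imwrite("pics/p2.png",np.hstack([f(a),f(b)])[:,:,::-1])
```

```text
19.1833 [0.62719583 0.17181967 0.32268478] [-0.04186551 -0.6510404  -1.70933066] [ 0.003  0.012  0.03  -0.001 -0.01   0.001]
```

View pics/p2.png

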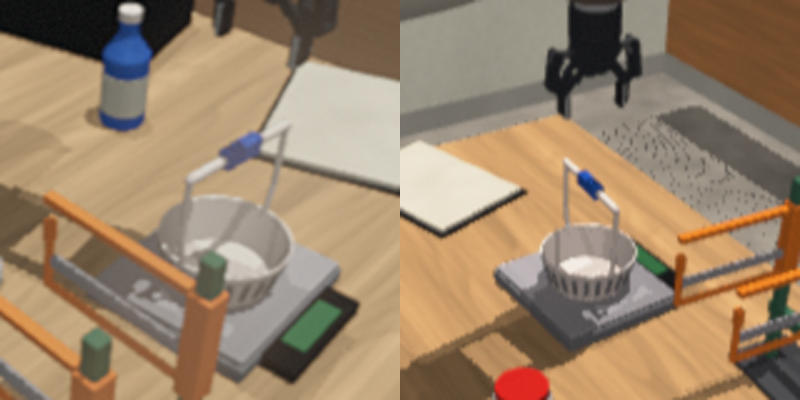

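The basket stands upright in the middle of the plate, and the gripper is well clear above it. Handing in.

```bash
python3 -c "
from cell import r
print(r.hand_in())"
```

```text
the job is handed in; nothing more can be done
None
```

I handed the job in at about 19 s of the 64 s allowed; the last picture shows the middle-sized basket standing free and upright in the middle of the scale's plate, but the interface returned no verdict.

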